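# Couple the drawbar head to the tow ball and prove the lock

## Task

Couple the drawbar's coupling head to the tow ball on the bench so that the bar can be measured up: swing the head's locking handle fully up, lower the head (do not drop it) over the ball until it sits fully home with the bar lying on the wooden block, and press the handle fully down to lock it. Then tug the head itself upward, firmly but not violently (about 20 N), to prove that the jaw holds the ball, and let go, leaving it locked and in place. Leave the other things on the bench alone.

Things in the scene. Friction and masses are not known exactly. Their poses are not given: they have to be found in the camera images.
- stand: Dark steel base plate 330 x 90 x 8 mm fixed to the bench, carrying a tow ball and a wooden packing block. Origin on the bench top. Its x axis runs along the plate from the block to the ball, z up. The plate reaches from x = -195 to +135 mm.
- ball (a point): Centre of the bright steel tow ball, 50 mm in diameter, on a 25 mm neck; fixed, 75 mm above the bench and 85 mm ahead (x) of the stand's origin. Below the neck a 48 mm collar, its top 28 mm over the bench. Axes as the stand's.
- block_top (a point): Centre of the flat top of the wooden packing block, 40 mm along the stand's x, 80 mm across, its top 51 mm above the bench, 180 mm behind the ball centre. The bar lies on it level when the head is home on the ball.
- coupler: The loose coupling head with a length of drawbar fixed behind it, 0.73 to 0.98 kg, centre of mass about 75 mm behind the seat. Origin on its flat underside, 85 mm behind and 24 mm below the seat. Axes: x to the nose (away from the bar), y left, z up. Handle down, the jaw inside closes behind and under the ball and the head goes neither on nor off; handle up, the way is free.
- seat (a point): Point inside the aluminium head where the ball's centre belongs; axes as the coupler's. The head is a shell open below; its underside is 24 mm below this point. The inside is 52 mm wide (1 mm of play round the ball at the front and sides, about 4 mm behind) with a flared mouth 63 mm wide. Its nose is 31 to 37 mm ahead of this point.
- head_grip (a point): Middle of the head's upright sides, 10 mm above the seat: the place to take the head by its sides for the tug. The head is 62 mm wide (y) here, upright from 11 mm below the seat to 31 mm above, spreading to 74 mm at its lower rim (24 mm below); its top is 34 mm above the seat, and the handle's ears (to 49 mm above) begin 38 mm behind it. Axes as the coupler's.
- bar_grip (a point): A good place to carry the head: a point in the square tube (the drawbar, 40 x 40 mm, its sides upright), 110 mm behind the seat and level with it (4 mm above the middle of the tube). The tube runs from 55 to 225 mm behind the seat; the handle lies over it, to 158 mm behind, until it is raised. Axes as the seat's.
- handle_end (a point): Middle of the upturned end of the locking handle, a flat dark steel lever 22 to 24 mm wide (y) and 8 mm thick; its last 30 mm turn up at 0.6 rad. Handle down, this point is 145.5 mm behind the seat and 63.5 mm above it; the tip is 12 mm farther back and 8 mm higher, with a gap of about 50 mm below it to the tube. It can be hooked from behind and below. Axes turn with the handle; x at rest is the head's x.
- handle_pivot (a point): The handle's hinge line (along y), 48 mm behind and 40 mm above the seat; handle_end is 100 mm from it. Axes turn with the handle.
- handle (a joint): Angle of the locking handle (rad): 0 fully down (locked, lying rearward over the bar), 1.45 fully up (standing upright). Raised by lifting its end up and over towards the nose. The hinge is stiff (0.25 N m, 2.5 N at the end) and stays where it is left. A hard lift or a tight pinch on the handle picks up the whole head instead.
- jaw: Flat steel jaw hidden in the head, sliding 18 mm: down and forward under the ball as the handle is pressed down, up and back clear of it as the handle is raised. The locked head has about 2 mm of upward play on the ball; a straight upward tug of about 20 N at the head (its weight included) takes this up and presses the jaw against the ball from below.
- mallet: Mallet lying on the bench (bystander), 275 mm long, head 52 mm in diameter; origin on the bench near its middle.
- bench_block: Steel bench block 65 x 65 x 26 mm (bystander); origin at the centre of its underside.
- pot: Small terracotta pot, 84 mm wide, 85 mm high (bystander); origin at the centre of its underside.

How it is judged:
By the outcome, as a careful person would: the job done as asked, in the order asked, and still so for the second after the job is handed in, with the robot touching nothing.
It also fails if it takes over 72 s, if anything falls off the work surface, if the arm or the gripper's body presses on something with over 40 N, if the wrist force passes 120 N, or if a joint passes its speed limit or range.

## Robot

A 6-joint arm with a two-finger parallel gripper is mounted at the origin on the work surface. World frame = base frame: x ahead of the robot, y to its left, z up, the work surface at z = 0. Lengths are in m, angles in rad, forces in N, time in s.
With the tool pointing down it reaches from about 0.35 to 0.725 m from the base axis. Payload 6 kg.
Tool frame: the origin (TCP) lies between the finger pads; the fingertips stand 11 mm ahead of it and the grasp point (between the pads) lies 8 mm behind it; z points along the fingers, x is the direction in which the jaws open and shut, and the axes are right-handed (so a half turn about z gives the same grasp; the last joint's range is limited). The gripper opens to 85 mm and grips with 20 to 120 N. Pads are 22 mm wide; open, the fingers measure 114 mm over their backs; the gripper's body (76 mm by 85 mm) begins 54 mm behind the grasp point. The pads swing forward as they close: fully open they stand 13 mm farther back than shut.
Start: joints at [1.513, 0.04, 0.085, 0, -1.615, -0.334], TCP at [0.229, 0.555, 0.242] pointing down, gripper open.
Joint ranges: [-2.56, 2.56], [-1.29, 2.01], [-1.08, 1.49], [-3.29, 1.98], [-2.81, -0.18], [-2.99, 2.99]. Speed limits (rad/s): [2.57, 2.57, 3.01, 3.14, 3.14, 3.14].

## Interface

Orientations are given as a unit quaternion [w, x, y, z].
In Python, from workcell import arm gives the robot as it stands. The module is installed in compiled form; this text tells all that it offers.
- The arm moves only by the tool jog_arm, never from a script. Its argument "series" is one flat list of numbers, 5 for each row, row after row: the closure, from 0 (fully open) to 1 (shut), then the shift along the world's x, y, z in m, then the turn about the world's z in degrees. A call has 1 to 12 rows; each row shifts and turns the pose as measured when the row begins; what a row does not reach is not made up. A row lasts 1/12 s, in which the tool goes at most 41.7 mm and 7.16 degrees, less where a joint would pass 70% of its speed; a pose out of reach is approached as far as the arm can. A call with a gripper value outside its range is refused whole. The fingers move at their own pace and stop on an object; the grip force is fixed at half the most. Time passes only in rows, so rows that do not move let the fingers close. It gives the time, the measured TCP pose, the force and the opening at its end, in the units of the state.
- arm.get_state(): the state, without advancing time (a new reading comes with each control period).
- arm.camera(name): name is "side" or "top"; returns (picture, depth): 384x512x3 uint8, blue, green, red; 384x512 float32, m along the optical axis (not along the pixel's ray), 0 where there is no reading.
- arm.calibration(name): a dict with "K" (3x3 intrinsics, pixels), "T" (4x4, takes a point from camera to world coordinates). Camera axes: x right, y down, z forward; pixel columns grow to the right and rows downward; lengths in m; the calibration is good to about 2 mm. A picture is of the moment at which its call begins. calibration takes no time and is no camera call.
- arm.job_done(): hands the job in, once; it reports no verdict.
The state is a dict: "clock": time; "joint_positions": joint angles; "qd": joint speeds; "joint_torque": joint torques, N m; "ee_pos": TCP position; "orientation": TCP orientation; "wrist_force": force on the tool from outside, world axes, zero at the start; "torque": the same for the moment, N m; "gripper_width": finger opening in m.
Only numpy, scipy, OpenCV 4.12 (cv2) and the standard library are available. Lean on these libraries where they do the work, as an engineer would, in place of code of your own. Each camera call takes 0.05 s, during which the arm holds its last target. There are 200 camera calls.

## Working session

There is one attempt and no reset: what is moved stays moved. The work goes in short steps, Python scripts to look and compute and a tool call to move; the robot and the scene stay as the last step left them, time stands still between calls to the robot, and variables do not carry over. Pictures are saved under pics/ and viewed, about 8 in all and at most 12, crops included, and the job is handed in when it is done.

Besides the shell and the picture viewer there is one more tool, called after "Emit:" as name(argument=value, ...) on one line, values as JSON. jog_arm: Moves the arm, as the interface text tells. Its arguments: {"type":"object","properties":{"series":{"type":"array"}},"required":["series"]}

```bash
mkdir -p pics; cat > h.py <<'E'
import numpy as np, cv2
from workcell import arm
def snap(name,fn):
    im,d=arm.camera(name); cv2.imwrite(f'pics/{fn}.png',im); np.savez(f'pics/{fn}.npz',d=d,im=im); return im,d
def world(name,d):
    c=arm.calibration(name);K,T=c['K'],c['T']
    v,u=np.mgrid[:d.shape[0],:d.shape[1]]
    p=np.stack([(u-K[0,2])/K[0,0]*d,(v-K[1,2])/K[1,1]*d,d],-1)
    w=p@T[:3,:3].T+T[:3,3]; w[d==0]=np.nan; return w
def proj(name,p):
    c=arm.calibration(name);K,T=c['K'],c['T']
    q=(np.atleast_2d(p)-T[:3,3])@T[:3,:3]; q=q@K.T; return q[:,:2]/q[:,2:]
E
python3 - <<'E'
from h import *
s=arm.get_state(); print(s)
a,_=snap('top','t0'); b,_=snap('side','s0')
for n in('top','side'): c=arm.calibration(n); print(n,np.round(c['T'],3).tolist(),c['K'][0,0])
E
```

```text
{'clock': 0.0, 'joint_positions': array([ 1.51273604e+00,  4.08361069e-02,  8.37975696e-02, -5.04205672e-04,
       -1.61549093e+00, -3.33715780e-01]), 'qd': array([-0.00036931,  0.00043395,  0.00062614,  0.00046578,  0.00201419,
        0.00186471]), 'joint_torque': array([-9.80904006e-04, -3.68213010e+01,  3.47410011e+01,  6.93258896e+00,
       -5.47866774e-03,  3.22363789e-06]), 'ee_pos': array([0.22888077, 0.55429188, 0.24124984]), 'orientation': array([-7.23631195e-04, -5.55962856e-01,  8.31206646e-01, -5.39199942e-04]), 'wrist_force': array([-0.25264321, -0.18419728,  0.96803654]), 'torque': array([-0.00430587,  0.01611212,  0.02724144]), 'gripper_width': 0.08520987847469905}
top [[0.018, -0.997, 0.072, 0.569], [-1.0, -0.018, 0.008, 0.015], [-0.007, -0.073, -0.997, 0.999], [0.0, 0.0, 0.0, 1.0]] 431.71184965242975
side [[-0.921, -0.254, 0.295, 0.356], [-0.389, 0.6, -0.699, 0.624], [0.001, -0.759, -0.652, 0.667], [0.0, 0.0, 0.0, 1.0]] 473.9565886955425
```

View pics/t0.png

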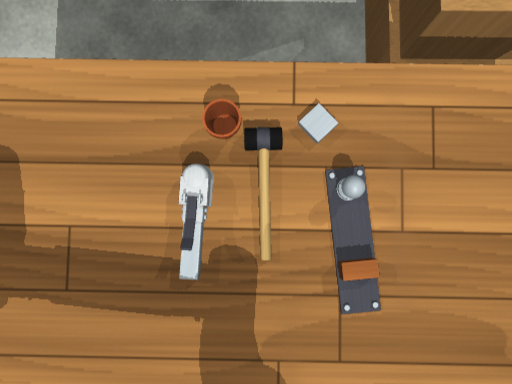

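View pics/s0.png

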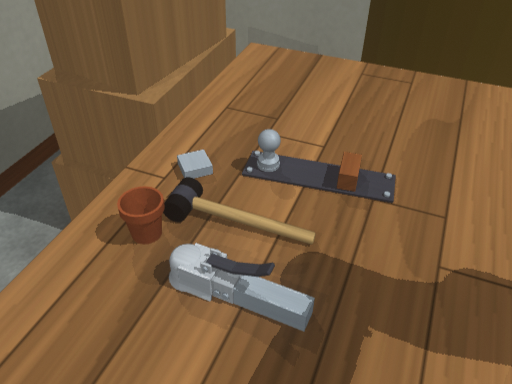

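The top view shows the coupler at left, nose near (197,170) and tube end near (190,278). The ball is at (352,187), the block at (360,270), and the mallet, pot and steel block lie clear between them. Next I measure positions.

```bash
cat > m.py <<'E'
from h import *
from scipy.optimize import least_squares
def load(fn): return np.load(f'pics/{fn}.npz')['d']
P={n:world(n,load(f)) for n,f in(('top','t0'),('side','s0'))}
def rect(p):
    (c,s,a)=cv2.minAreaRect((p[:,:2]*1000).astype(np.float32)); return np.round(c,1),np.round(s,1),round(a,2)
guess={'top':None}
for n,w in P.items():
    w=w.reshape(-1,3); w=w[~np.isnan(w[:,0])]
    b=w[(np.abs(w[:,2])<.004)]; print(n,'bench z',np.median(b[:,2]))
    # stand region
    st=w[(w[:,1]<-.12)&(w[:,1]>-.32)&(w[:,0]>.25)&(w[:,0]<.75)]
    pl=st[(st[:,2]>.005)&(st[:,2]<.012)]; print(' plate',rect(pl))
    bl=st[(st[:,2]>.047)&(st[:,2]<.056)&(st[:,0]<.5)]; print(' block top',rect(bl),np.median(bl[:,2]))
    ba=st[(st[:,2]>.066)&(st[:,0]>.45)]
    f=lambda q:np.linalg.norm(ba-q,axis=1)-.025
    r=least_squares(f,[*ba.mean(0)[:2],.075],loss='soft_l1',f_scale=.001); print(' ball',r.x.round(4),len(ba),np.std(r.fun))
    co=w[(w[:,1]>.08)&(w[:,1]<.26)&(w[:,0]>.25)&(w[:,0]<.64)&(w[:,2]>.008)]
    co=co[(co[:,0]<.62)]
    tu=co[(co[:,2]>.035)&(co[:,2]<.044)&(co[:,0]<.47)]; print(' tube top',rect(tu),np.median(tu[:,2]))
    hd=co[(co[:,2]>.048)&(co[:,2]<.06)]; print(' head top',rect(hd), co[:,0].max(),co[:,0].min())
    ha=co[(co[:,2]>.065)]; print(' handle',rect(ha),ha[:,2].max())
    np.save(f'pics/co_{n}.npy',co)
E
python3 m.py
```

```text
top bench z -0.00014412559225296384
 plate (array([ 500. , -220.8]), array([195.7, 476.7]), 89.07)
 block top (array([ 469.1, -199.7]), array([40.1, 80.3]), 6.87) 0.05106498221329875
 ball [ 0.6476 -0.179   0.0747] 429 0.0011661965232505607
 tube top (array([455.5, 174.4]), array([40.9, 29. ]), 89.95) 0.03996836087897043
 head top (array([593. , 166.7]), array([52.6, 61. ]), 1.08) 0.6199055128889935 0.4410124895338774
 handle (array([563.8, 169.1]), array([ 45.7, 111.4]), 88.62) 0.10421967656557984
side bench z -0.0009651814012468507
 plate (array([ 531.4, -188.7]), array([329.6,  94.5]), 6.81)
 block top (array([ 467.1, -196.4]), array([39.7, 85. ]), 6.9) 0.04980582879987949
 ball [ 0.6463 -0.1772  0.0736] 380 0.0013740771485226217
 tube top (array([454.7, 177.4]), array([43.8, 31.3]), 87.78) 0.039158893975000664
 head top (array([608. , 170.5]), array([63.8, 17.3]), 82.83) 0.619916322069795 0.4383002195679374
 handle (array([562.9, 170.5]), array([113.8,  47.6]), 0.17) 0.10299876502423966
```

```bash
cat > c.py <<'E'
from h import *
import sys
def coupler(fn,name,box,zt=.0):
    w=world(name,np.load(f'pics/{fn}.npz')['d']).reshape(-1,3); w=w[~np.isnan(w[:,0])]
    x0,x1,y0,y1=box
    co=w[(w[:,0]>x0)&(w[:,0]<x1)&(w[:,1]>y0)&(w[:,1]<y1)&(w[:,2]>zt+.006)]
    return co
def rect(p):
    (c,s,a)=cv2.minAreaRect((p[:,:2]*1000).astype(np.float32)); return np.round(c,1),np.round(s,1),round(a,2)
if __name__=='__main__':
  for n,f in(('top','t0'),('side','s0')):
    co=coupler(f,n,(.4,.715,.1,.23))
    print(n,co.min(0),co.max(0))
    for lo,hi,nm in((.035,.044,'tubetop'),(.053,.0605,'headtop'),(.015,.05,'low'),(.066,.2,'handle')):
        q=co[(co[:,2]>lo)&(co[:,2]<hi)]
        if nm=='tubetop':q=q[q[:,0]<.56]
        print(nm,rect(q),q[:,:2].min(0).round(4),q[:,:2].max(0).round(4),len(q))
    # centre line by slices
    for x in np.arange(.445,.71,.02):
        q=co[np.abs(co[:,0]-x)<.004]
        if len(q)>5: print(round(x,3),q[:,1].min().round(4),q[:,1].max().round(4),'zmax',q[:,2].max().round(4),end=' ')
        h=q[q[:,2]>.065]
        print('handle',(h[:,1].min()+h[:,1].max())/2 if len(h) else '')
E
python3 c.py
```

```text
top [0.42233542 0.13002633 0.00600606] [0.69569832 0.20108638 0.10421968]
tubetop (array([499.6, 172.6]), array([ 40.5, 118.8]), 87.37) [0.441 0.151] [0.5596 0.1949] 718
headtop (array([648. , 166.3]), array([61.9, 88. ]), 87.34) [0.6039 0.1348] [0.6922 0.198 ] 755
low (array([567.9, 169.2]), array([ 59.9, 256. ]), 86.63) [0.441  0.1349] [0.6957 0.1975] 1142
handle (array([568. , 166.3]), array([118.5,  45.6]), 1.73) [0.5083 0.145 ] [0.6268 0.1906] 652
0.445 0.155 0.1949 zmax 0.0445 handle 
0.465 0.1534 0.1932 zmax 0.0439 handle 
0.485 0.1533 0.1919 zmax 0.0427 handle 
0.505 0.1521 0.1918 zmax 0.1012 handle 0.17193803289148712
0.525 0.1511 0.1839 zmax 0.0959 handle 0.17222382301147893
0.545 0.1508 0.1891 zmax 0.086 handle 0.17113756834064914
0.565 0.1475 0.191 zmax 0.078 handle 0.1693511310295014
0.585 0.1412 0.1918 zmax 0.0738 handle 0.16853887846393065
0.605 0.1345 0.2011 zmax 0.0732 handle 0.16502638842520884
0.625 0.1345 0.1975 zmax 0.0734 handle 0.16810220992324393
0.645 0.1333 0.1962 zmax 0.0604 handle 
0.665 0.1317 0.1966 zmax 0.0605 handle 
0.685 0.1385 0.189 zmax 0.0596 hand
[... 426 characters left out ...]
]), 0.61) [0.506  0.1469] [0.625  0.1944] 902
0.445 0.1564 0.1997 zmax 0.0418 handle 
0.465 0.1551 0.198 zmax 0.0421 handle 
0.485 0.1545 0.1968 zmax 0.0419 handle 
0.505 0.1532 0.1957 zmax 0.1005 handle 0.1745465094116332
0.525 0.1535 0.1948 zmax 0.0928 handle 0.17494012735574893
0.545 0.1566 0.1944 zmax 0.0825 handle 0.1739489135440232
0.565 0.1603 0.1958 zmax 0.0762 handle 0.1733661094002462
0.585 0.1611 0.2003 zmax 0.0716 handle 0.17224304264416004
0.605 0.1403 0.2047 zmax 0.0729 handle 0.17007170685991999
0.625 0.1513 0.2043 zmax 0.0731 handle 0.1703996981332995
0.645 0.1384 0.2045 zmax 0.0586 handle 
0.665 0.1363 0.2028 zmax 0.0596 handle 
0.685 0.1502 0.1947 zmax 0.0574 handle 
handle
```

Emit:
jog_arm(series=[1,0.021,-0.0315,0,1.8,1,0.021,-0.0315,0,1.8,1,0.021,-0.0315,0,1.8,1,0.021,-0.0315,0,1.8,1,0.021,-0.0315,0,1.8,1,0.021,-0.0315,0,1.8,1,0.021,-0.0315,0,1.8,1,0.021,-0.0315,0,1.8,1,0.021,-0.0315,0,1.8,1,0.021,-0.0315,0,1.8,1,0.021,-0.0315,0,1.8,1,0,0,0,0])

```text
clock: 1.1
ee_pos: [0.4626, 0.19, 0.2331]
orientation: [-0.006, -0.7, 0.715, -0.004]
wrist_force: [-0.8, 0.2, 0.0]
gripper_width: 0.0002
```

Emit:
jog_arm(series=[1,0.004,-0.005,-0.03,-0.5,1,0.004,-0.005,-0.03,-0.5,1,0.004,-0.005,-0.03,-0.5,1,0,0,-0.03,0,1,0,0,-0.03,0,1,0,0,-0.018,0,1,0,0,0,0])

```text
clock: 1.68
ee_pos: [0.4749, 0.1688, 0.0579]
orientation: [-0.005, -0.686, 0.727, -0.003]
wrist_force: [0.1, -0.0, -1.6]
gripper_width: 0.0002
```

```bash
python3 - <<'E'
from h import *
snap('side','s1'); print(arm.get_state()['ee_pos'], arm.get_state()['wrist_force'])
im=cv2.imread('pics/s1.png')[200:384,120:380]; cv2.imwrite('pics/s1c.png',cv2.resize(im,None,fx=2.8,fy=2.8))
E
```

```text
[0.47551682 0.16903138 0.05968729] [-0.0535202   0.21962771 -0.50881507]
```

View pics/s1c.png

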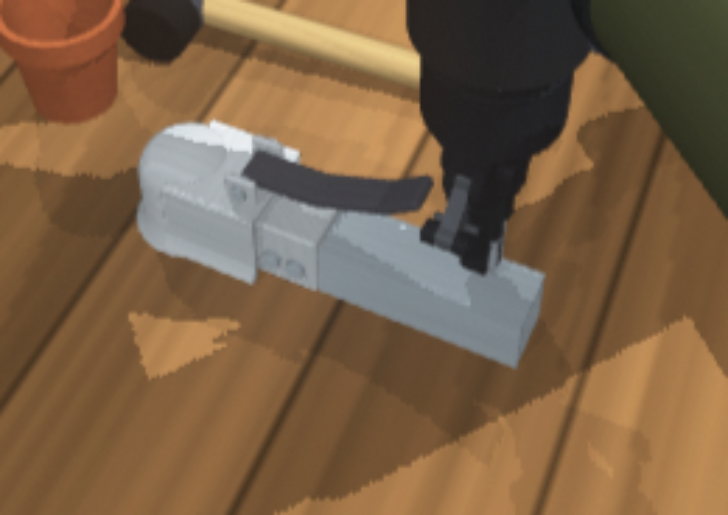

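The closed fingers stand just behind the handle's end, above the tube. I approach and start the arc.

Emit:
jog_arm(series=[1,0.008,0.004,0,0,1,0.008,0.001,0,0,1,0.003,0,0.002,0,1,0.002,0,0.006,0,1,0.002,0,0.007,0,1,0.002,0,0.007,0,1,0,0,0,0])

```text
clock: 2.32
ee_pos: [0.5024, 0.1752, 0.0895]
orientation: [-0.003, -0.687, 0.727, -0.003]
wrist_force: [-2.1, -0.2, -1.2]
gripper_width: 0.0003
```

```bash
python3 - <<'E'
from h import *
s=arm.get_state(); print(s['ee_pos'],s['wrist_force'])
snap('side','s2')
im=cv2.imread('pics/s2.png')[200:384,120:380]; cv2.imwrite('pics/s2c.png',cv2.resize(im,None,fx=2.8,fy=2.8))
E
```

```text
[0.50242525 0.17515314 0.08945081] [-2.05432031 -0.2166793  -1.15420695]
```

View pics/s2c.png

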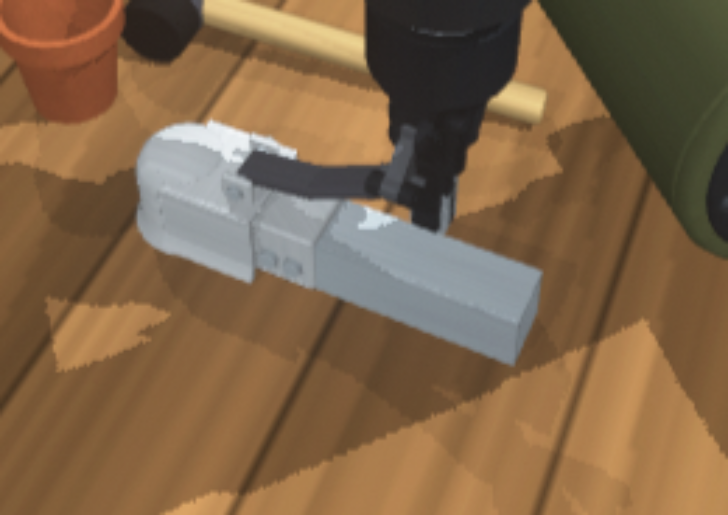

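The handle has begun to rise and the head has not visibly moved. I continue along the arc.

Emit:
jog_arm(series=[1,0.004,0,0.008,0,1,0.006,0,0.009,0,1,0.006,0,0.008,0,1,0.007,0,0.007,0,1,0.007,0,0.006,0,1,0.008,0,0.005,0,1,0.008,0,0.003,0,1,0.008,-0.001,0.002,0,1,0.008,-0.001,0,0,1,0.008,0,0,0,1,0,0,0,0])

```text
clock: 3.28
ee_pos: [0.5785, 0.1718, 0.1526]
orientation: [-0.001, -0.687, 0.726, -0.005]
wrist_force: [-2.5, 1.0, -1.3]
gripper_width: -0.0001
```

```bash
python3 - <<'E'
from h import *
s=arm.get_state(); print(s['ee_pos'],s['wrist_force'])
snap('side','s3')
im=cv2.imread('pics/s3.png')[170:384,100:380]; cv2.imwrite('pics/s3c.png',cv2.resize(im,None,fx=2.8,fy=2.8))
E
```

```text
[0.57849148 0.17179985 0.15260175] [-2.51426072  1.00718275 -1.27225336]
```

View pics/s3c.png

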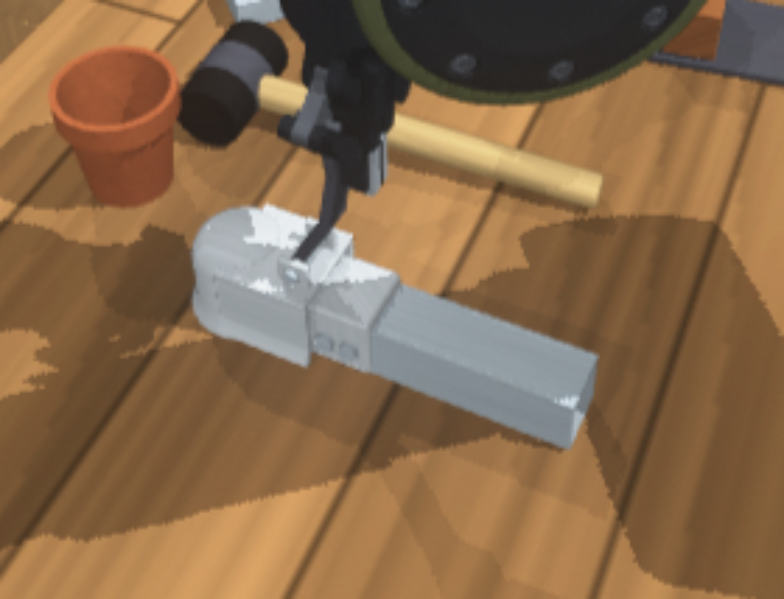

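The handle is well up, at roughly 1.1 rad, and the head is still in place. I push on to the stop.

Emit:
jog_arm(series=[1,0.005,0,-0.002,0,1,0.005,0,-0.002,0,1,0.005,0,-0.002,0,1,0.005,0,-0.001,0,1,0.004,0,-0.001,0,1,0,0,0,0])

```text
clock: 3.83
ee_pos: [0.6042, 0.1718, 0.1461]
orientation: [0.0, -0.687, 0.726, -0.006]
wrist_force: [-1.7, -0.2, 2.2]
gripper_width: -0.0002
```

Emit:
jog_arm(series=[1,0.003,0,0,0,1,0.003,0,0,0,1,0,0,0,0])

```text
clock: 4.08
ee_pos: [0.6103, 0.1717, 0.1462]
orientation: [-0.001, -0.688, 0.726, -0.006]
wrist_force: [-3.4, -0.2, 2.9]
gripper_width: 0.0002
```

Emit:
jog_arm(series=[1,0.003,0,0,0,1,0.002,0,0,0,1,0,0,0,0])

```text
clock: 4.33
ee_pos: [0.6139, 0.1718, 0.1463]
orientation: [-0.002, -0.688, 0.726, -0.004]
wrist_force: [-4.2, -0.1, 3.1]
gripper_width: -0.0
```

```bash
python3 - <<'E'
from h import *
s=arm.get_state(); print(s['ee_pos'],s['wrist_force'])
snap('side','s4')
im=cv2.imread('pics/s4.png')[170:384,100:380]; cv2.imwrite('pics/s4c.png',cv2.resize(im,None,fx=2.8,fy=2.8))
E
```

```text
[0.61390951 0.17184608 0.14627439] [-4.15123646 -0.07127069  3.1343273 ]
```

View pics/s4c.png

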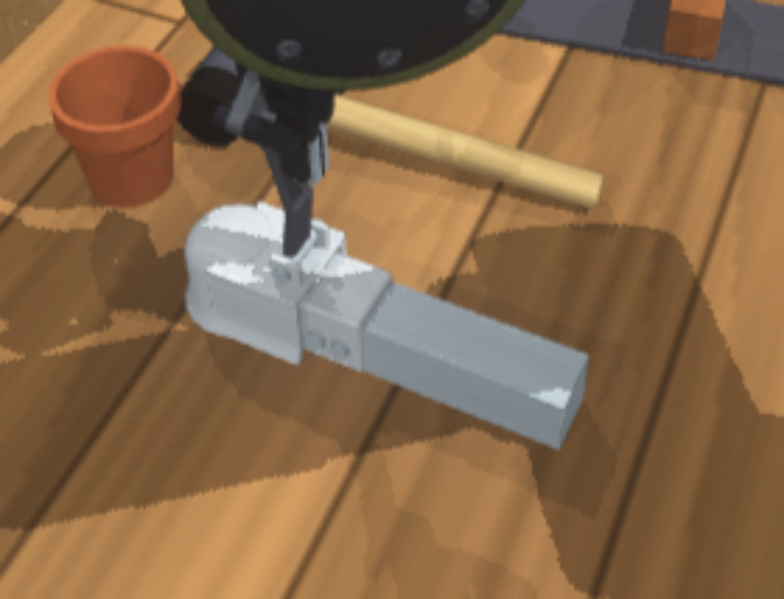

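The handle is up on its stop: the push force rose to 4.2 N and the head slid about 4 mm forward. I back off, clear the view and re-measure.

Emit:
jog_arm(series=[1,-0.02,0,0,0,1,-0.025,0,0.02,0,0,-0.02,-0.01,0.03,0,0,-0.01,-0.03,0.02,0,0,0,-0.035,0,0,0,0,-0.035,0,0,0,0,-0.02,0,0,0,0,0,0,0])

```text
clock: 5.05
ee_pos: [0.5385, 0.0384, 0.2152]
orientation: [0.001, -0.689, 0.725, -0.007]
wrist_force: [-0.8, 1.3, 0.5]
gripper_width: 0.0726
```

```bash
cat > m2.py <<'E'
from c import *
import sys
tag,z0=sys.argv[1],float(sys.argv[2]); box=eval(sys.argv[3])
print(arm.get_state()['ee_pos'],arm.get_state()['clock'])
for n in('top','side'):
    snap(n,n+tag); co=coupler(n+tag,n,box,z0-.0)
    z=co[:,2]-z0
    print(n,'extent x',co[:,0].min().round(4),co[:,0].max().round(4))
    t=co[(abs(z-.04)<.005)]; t=t[t[:,0]<t[:,0].min()+.15]
    h=co[(abs(z-.057)<.004)]; u=co[z>.085]
    for nm,q in(('tube',t),('head',h),('handle',u)):
        if len(q)>10: print(nm,rect(q),q[:,2].max().round(4),len(q),q.mean(0).round(4),q.min(0).round(3),q.max(0).round(3))
E
python3 m2.py 5 0 "(.4,.72,.1,.23)"
```

```text
[0.53846025 0.03840967 0.21519505] 5.05
top extent x 0.4005 0.7026
tube (array([620.2, 163.6]), array([147.8,  58. ]), 0.01) 0.045 300 [0.5842 0.1709 0.0416] [0.546 0.135 0.035] [0.694 0.193 0.045]
head (array([654.3, 166.4]), array([62.4, 89.3]), 86.61) 0.0609 695 [0.6562 0.1626 0.056 ] [0.609 0.135 0.053] [0.699 0.2   0.061]
handle (array([522., 165.]), array([130., 243.]), 89.97) 0.6003 15042 [0.4753 0.1641 0.5801] [0.4   0.1   0.085] [0.643 0.23  0.6  ]
side extent x 0.4443 0.7007
tube (array([519.7, 178. ]), array([ 48.6, 149.3]), 85.29) 0.045 1900 [0.5149 0.1783 0.0395] [0.445 0.148 0.035] [0.594 0.201 0.045]
head (array([651.4, 169.4]), array([62.3, 88.1]), 86.65) 0.0605 928 [0.6522 0.1732 0.0553] [0.606 0.138 0.053] [0.696 0.202 0.061]
handle (array([584. , 142.3]), array([139.5,  31.3]), 33.16) 0.3193 1278 [0.5798 0.139  0.2208] [0.527 0.1   0.085] [0.644 0.183 0.319]
```

```bash
python3 - <<'E'
from c import *
for n in('top','side'):
    co=coupler(n+'5',n,(.58,.68,.14,.2))
    for z in np.arange(.08,.19,.01):
        q=co[abs(co[:,2]-z)<.004]
        if len(q)>3: print(n,round(z,3),len(q),q.mean(0).round(4),q[:,0].min().round(4),q[:,0].max().round(4))
E
```

```text
top 0.11 14 [0.6179 0.1662 0.1118] 0.616 0.6222
top 0.12 9 [0.6193 0.1674 0.1207] 0.6179 0.6196
top 0.13 15 [0.6217 0.1668 0.13  ] 0.6208 0.6252
top 0.14 13 [0.6238 0.1656 0.14  ] 0.6222 0.6284
top 0.15 13 [0.6252 0.1669 0.1498] 0.6239 0.6259
top 0.16 30 [0.6294 0.1674 0.16  ] 0.6269 0.6328
top 0.17 27 [0.6347 0.1661 0.1703] 0.6305 0.6434
top 0.18 32 [0.6399 0.167  0.1776] 0.6371 0.643
side 0.08 27 [0.6205 0.1757 0.0797] 0.6178 0.6258
side 0.09 29 [0.619  0.1748 0.0902] 0.6164 0.6249
side 0.1 29 [0.6173 0.1748 0.0996] 0.6148 0.6222
side 0.11 51 [0.617  0.1739 0.1102] 0.6138 0.6232
side 0.12 52 [0.619  0.1732 0.1198] 0.6162 0.6257
side 0.13 51 [0.6212 0.1735 0.1299] 0.6183 0.6278
side 0.14 53 [0.6232 0.173  0.1398] 0.62 0.63
side 0.15 51 [0.6248 0.1727 0.1504] 0.6216 0.631
side 0.16 72 [0.6289 0.1727 0.16  ] 0.6253 0.6371
side 0.17 72 [0.634  0.1721 0.1701] 0.63 0.6436
side 0.18 18 [0.638  0.1714 0.177 ] 0.6344 0.6408
```

The handle tip is at about (0.641, 0.167, 0.177), 1.73 rad about the pivot, so the joint is at 1.45 and fully up. Next I move over the bar and take it.

Emit:
jog_arm(series=[0,0.005,0.033,0,-0.5,0,0.005,0.033,0,0,0,0.005,0.033,0,0,0,0.005,0.033,0,0,0,0.001,0.001,0,0,0,0,0,0,0])

```text
clock: 5.65
ee_pos: [0.5606, 0.1838, 0.2118]
orientation: [0.001, -0.686, 0.728, -0.007]
wrist_force: [-0.1, -0.8, 0.6]
gripper_width: 0.0856
```

Emit:
jog_arm(series=[0,0,-0.006,-0.03,0,0,0,-0.006,-0.03,0,0,0,0,-0.03,0,0,0,0,-0.03,0,0,0,0,-0.03,0,0,0,0,0,0])

```text
clock: 6.15
ee_pos: [0.5601, 0.1738, 0.0563]
orientation: [0.004, -0.687, 0.726, -0.008]
wrist_force: [-0.9, -0.6, -2.3]
gripper_width: 0.0854
```

Emit:
jog_arm(series=[0,0,-0.001,-0.015,0,0,0.001,0,-0.015,0,0,0,0,-0.007,0,0,0,0,0,0])

```text
clock: 6.48
ee_pos: [0.5624, 0.1725, 0.0214]
orientation: [0.005, -0.688, 0.726, -0.009]
wrist_force: [-0.4, -0.5, -0.5]
gripper_width: 0.0856
```

Emit:
jog_arm(series=[0.4,0,0,0,0,1,0,0,0,0,1,0,0,0,0,1,0,0,0,0,1,0,0,0,0,1,0,0,0,0,1,0,0,0,0])

```text
clock: 7.07
ee_pos: [0.5646, 0.1735, 0.0274]
orientation: [0.008, -0.688, 0.726, -0.01]
wrist_force: [-0.0, 0.5, -2.2]
gripper_width: 0.0389
```

Emit:
jog_arm(series=[1,0,0,0.005,0,1,0,0,0.01,0,1,0,0,0.015,0,1,0,0,0.015,0,1,0,0,0.015,0,1,0,0,0.015,0,1,0,0,0.01,0,1,0,0,0,0])

```text
clock: 7.73
ee_pos: [0.5545, 0.1704, 0.1058]
orientation: [-0.005, -0.687, 0.727, -0.004]
wrist_force: [0.6, 0.2, -7.0]
gripper_width: 0.0388
```

```bash
python3 - <<'E'
from h import *
s=arm.get_state(); print(s['ee_pos'],s['orientation'],s['wrist_force'],s['torque'])
snap('side','s6')
im=cv2.imread('pics/s6.png')[130:384,60:400]; cv2.imwrite('pics/s6c.png',cv2.resize(im,None,fx=2.3,fy=2.3))
E
```

```text
[0.5544679  0.17038585 0.10575804] [-0.00492703 -0.68678533  0.72683512 -0.0035131 ] [ 0.64113476  0.19917041 -6.95349381] [0.11789571 0.09652887 0.04683282]
```

View pics/s6c.png

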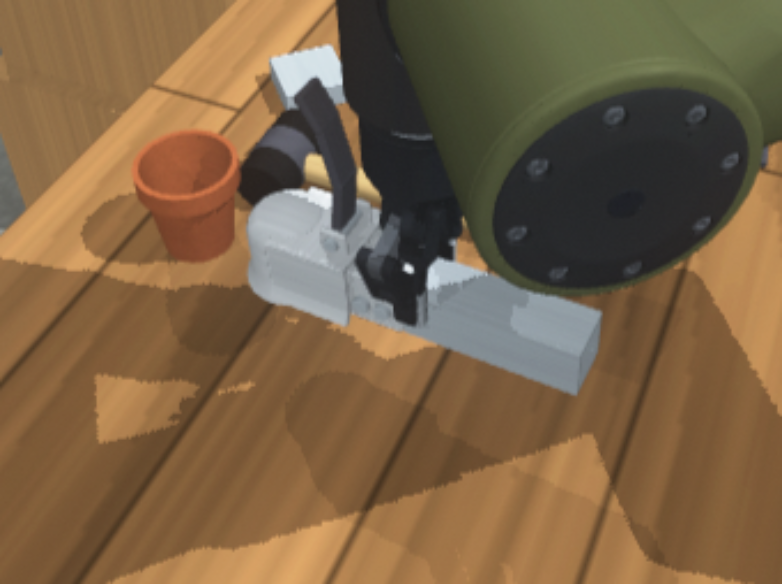

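The bar is held about level with the handle upright. I lift higher than the pot and ball, then carry across with the yaw change.

Emit:
jog_arm(series=[1,0,0,0.02,0,1,0,0,0.02,0,1,0,0,0.02,0,1,-0.001,-0.015,0.005,1,1,-0.001,-0.025,0,1,1,-0.001,-0.03,0,1,1,-0.001,-0.03,0,1,1,-0.001,-0.03,0,1,1,-0.001,-0.03,0,1,1,-0.001,-0.03,0,1,1,-0.001,-0.03,0,1,1,0,-0.02,0,0])

```text
clock: 8.78
ee_pos: [0.5346, -0.0749, 0.1513]
orientation: [0.018, 0.741, -0.671, -0.006]
wrist_force: [0.3, 1.2, -8.9]
gripper_width: 0.0388
```

Emit:
jog_arm(series=[1,0.001,-0.02,0.005,0.5,1,0.001,-0.025,0.005,0.5,1,0.001,-0.025,0.003,0,1,0.001,-0.02,0,0,1,0.001,-0.01,0,0,1,0,0,0,0,1,0,0,0,0])

```text
clock: 9.37
ee_pos: [0.5332, -0.1834, 0.1528]
orientation: [0.023, 0.745, -0.667, -0.014]
wrist_force: [0.2, 0.7, -10.4]
gripper_width: 0.0386
```

```bash
python3 - <<'E'
from h import *
from scipy.spatial.transform import Rotation as R
s=arm.get_state(); q=s['orientation']; m=R.from_quat([*q[1:],q[0]]).as_matrix()
print(s['ee_pos'],s['wrist_force'],'toolx ang',np.degrees(np.arctan2(m[1,0],m[0,0])),'toolz',m[:,2])
snap('side','s7'); snap('top','t7')
a=cv2.imread('pics/s7.png')[20:260,130:450]; b=cv2.imread('pics/t7.png')[120:360,240:480]
cv2.imwrite('pics/s7c.png',np.hstack([cv2.resize(a,(440,330)),cv2.resize(b,(330,330))]))
E
```

```text
[ 0.53316946 -0.18341454  0.15278658] [  0.17156869   0.72417993 -10.42094614] toolx ang -83.67679341256967 toolz [-0.05183078 -0.01554053 -0.99853496]
```

View pics/s7c.png

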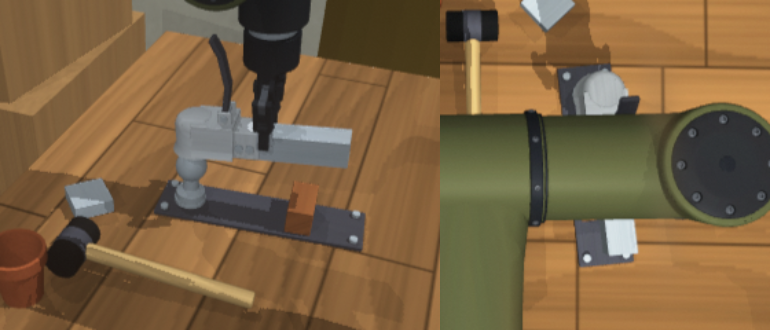

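The side view shows the head tilted nose-down and hovering over the ball, with the bar above the block and the handle up. I fit the coupler's pose against its initial cloud.

```bash
cat > icp.py <<'E'
from h import *
from c import coupler
from scipy.optimize import least_squares
from scipy.spatial import cKDTree
from scipy.spatial.transform import Rotation as R
import sys
# side-camera template (handle removed) in coupler seat frame
T=coupler('s0','side',(.4,.715,.1,.23)); seat0=np.array([.6633,.167,.0235]); yaw0=-2.6
t=T[~((T[:,2]>.066)|((T[:,2]>.045)&(T[:,0]<.59)))]
t=(t-seat0)@R.from_euler('z',yaw0,degrees=True).as_matrix()
tree=cKDTree(t)
def fit(tag,p0,yaw,pitch=0,ref=(.6463,-.1772,.0736)):
    z=np.load(f'pics/{tag}.npz'); w=world('side',z['d']); hsv=cv2.cvtColor(z['im'],cv2.COLOR_BGR2HSV)
    ok=(hsv[...,1]<60)&(hsv[...,2]>95)&~np.isnan(w[...,0]); w=w[ok]
    def loc(x,w): return (w-x[:3])@R.from_euler('ZYX',x[3:],degrees=True).as_matrix()
    x=np.array([*p0,yaw,pitch,0.])
    for g in(.03,.02,.012,.008,.006,.006):
        l=loc(x,w); k=(l[:,0]>-.235)&(l[:,0]<.045)&(abs(l[:,1])<.045)&(l[:,2]>-.03)&(l[:,2]<.04)
        q=w[k]; d,_=tree.query(loc(x,q)); q=q[d<g]
        x=least_squares(lambda y:tree.query(loc(y,q))[0],x,loss='soft_l1',f_scale=.002,diff_step=1e-4).x
    d=tree.query(loc(x,q))[0]
    print('n',len(q),'rms mm',1e3*np.sqrt((d**2).mean()).round(5),'seat-ball mm',(1e3*(x[:3]-ref)).round(1),'yaw,pitch(+nose down),roll',x[3:].round(2))
if __name__=='__main__':
    a=[float(v) for v in sys.argv[2:]]; fit(sys.argv[1],a[:3],a[3],a[4])
E
python3 icp.py s0 .66 .165 .03 0 0; python3 icp.py s7 .64 -.17 .13 6 3; python3 icp.py s7 .645 -.175 .125 4 1;python3 icp.py s6 .66 .165 .1 -3 0
```

```text
n 5117 rms mm 0.88 seat-ball mm [ 17. 344. -50.] yaw,pitch(+nose down),roll [-2.67 -0.04 -0.38]
n 3549 rms mm 1.9400000000000002 seat-ball mm [-8.3  4.8 65.8] yaw,pitch(+nose down),roll [ 5.63  4.69 -1.78]
n 3550 rms mm 1.95 seat-ball mm [-8.3  4.8 65.8] yaw,pitch(+nose down),roll [ 5.64  4.7  -1.77]
n 5136 rms mm 1.72 seat-ball mm [ 13.6 341.   24.6] yaw,pitch(+nose down),roll [-3.74  1.74 -1.27]
```

Emit:
jog_arm(series=[1,0.004,-0.0035,-0.008,0.6,1,0.004,-0.0035,-0.012,0.5,1,0.001,0,-0.012,0,1,0,0,0,0])

```text
clock: 9.8
ee_pos: [0.5437, -0.1873, 0.1173]
orientation: [0.022, 0.753, -0.657, -0.014]
wrist_force: [-0.7, 1.2, -9.9]
gripper_width: 0.0387
```

```bash
python3 - <<'E'
from icp import *
s=arm.get_state(); q=s['orientation']; m=R.from_quat([*q[1:],q[0]]).as_matrix()
print(s['clock'],s['ee_pos'],s['wrist_force'],'toolx',np.degrees(np.arctan2(m[1,0],m[0,0])),'toolz',m[:,2].round(4))
snap('side','s8'); fit('s8',(.64,-.175,.1),6,5)
E
```

```text
9.8 [ 0.54367482 -0.18727926  0.11729887] [-0.68012741  1.16636855 -9.88102721] toolx -82.15376081517955 toolz [-0.0504 -0.0155 -0.9986]
n 3356 rms mm 1.96 seat-ball mm [ 2.   4.  30.6] yaw,pitch(+nose down),roll [ 7.27  4.53 -1.71]
```

Emit:
jog_arm(series=[1,-0.0015,-0.003,-0.002,-0.5,1,0,0,-0.006,0,1,0,0,-0.006,0,1,0,0,0,0])

```text
clock: 10.18
ee_pos: [0.5425, -0.1906, 0.1035]
orientation: [0.022, 0.751, -0.66, -0.013]
wrist_force: [-0.8, 0.7, -9.3]
gripper_width: 0.039
```

```bash
cat > st.py <<'E'
from icp import *
s=arm.get_state(); q=s['orientation']; m=R.from_quat([*q[1:],q[0]]).as_matrix()
print(s['clock'],s['ee_pos'],s['wrist_force'],s['torque'],'toolx',np.degrees(np.arctan2(m[1,0],m[0,0])),'toolz',m[:,2].round(4))
snap('side',sys.argv[1]); fit(sys.argv[1],(.646,-.177,float(sys.argv[2])),6.7,float(sys.argv[3]))
E
python3 st.py s9 .09 4
```

```text
10.1833 [ 0.5424993  -0.19057415  0.10348239] [-0.76142656  0.65429585 -9.26624509] [0.07077925 0.15986207 0.00337926] toolx -82.66241920191969 toolz [-0.0494 -0.0164 -0.9986]
n 3275 rms mm 1.9400000000000002 seat-ball mm [ 0.2 -0.2 16.8] yaw,pitch(+nose down),roll [ 6.82  4.58 -2.04]
```

Emit:
jog_arm(series=[1,0,0,-0.005,0,1,0,0,-0.005,0,1,0,0,-0.003,0])

```text
clock: 10.48
ee_pos: [0.5436, -0.1909, 0.092]
orientation: [0.022, 0.751, -0.66, -0.011]
wrist_force: [0.3, -0.5, -8.6]
gripper_width: 0.039
```

Emit:
jog_arm(series=[1,0,0,-0.003,0,1,0,0,-0.003,0])

```text
clock: 10.65
ee_pos: [0.5437, -0.191, 0.0855]
orientation: [0.022, 0.751, -0.66, -0.011]
wrist_force: [-1.1, -0.0, -6.0]
gripper_width: 0.0388
```

```bash
python3 st.py s10 .08 4
```

```text
10.65 [ 0.54369087 -0.19097198  0.08548139] [-1.13234537 -0.04247334 -6.03592712] [ 0.12721016 -0.03106106  0.0148812 ] toolx -82.65050953760095 toolz [-0.0451 -0.0176 -0.9988]
n 3191 rms mm 1.9400000000000002 seat-ball mm [ 2.1 -0.5  0.1] yaw,pitch(+nose down),roll [ 6.81  3.89 -1.43]
```

Emit:
jog_arm(series=[1,-0.0005,0,-0.003,0,1,-0.0005,0,-0.003,0])

```text
clock: 10.87
ee_pos: [0.5445, -0.1917, 0.0824]
orientation: [0.021, 0.751, -0.66, -0.008]
wrist_force: [-3.2, -1.6, -2.0]
gripper_width: 0.0388
```

Emit:
jog_arm(series=[1,-0.0005,0,-0.003,0,1,0,0,-0.003,0])

```text
clock: 11.03
ee_pos: [0.5453, -0.1922, 0.0792]
orientation: [0.019, 0.751, -0.66, -0.006]
wrist_force: [-3.5, -0.2, -0.9]
gripper_width: 0.039
```

```bash
python3 st.py s11 .075 4
```

```text
11.0333 [ 0.54527139 -0.19221488  0.07919888] [-3.52191889 -0.19665144 -0.89471115] [0.32217148 0.26346112 0.11511175] toolx -82.57061596759962 toolz [-0.0347 -0.0213 -0.9992]
n 3187 rms mm 1.99 seat-ball mm [ 4.3 -0.6  0. ] yaw,pitch(+nose down),roll [ 7.37  0.52 -1.81]
```

Emit:
jog_arm(series=[1,-0.002,0,-0.002,0,1,-0.002,0,-0.002,0])

```text
clock: 11.25
ee_pos: [0.5453, -0.1922, 0.0784]
orientation: [0.016, 0.751, -0.66, -0.001]
wrist_force: [2.8, 2.8, 6.4]
gripper_width: 0.039
```

```bash
python3 st.py s12 .075 0
```

```text
11.25 [ 0.54530496 -0.19223952  0.07837693] [2.81500029 2.83912063 6.36715959] [ 1.20958968 -1.02748409 -0.16229075] toolx -82.53281150272551 toolz [-0.0237 -0.0227 -0.9995]
n 3190 rms mm 1.99 seat-ball mm [ 4.4 -0.7  0.1] yaw,pitch(+nose down),roll [ 7.34 -0.   -2.43]
```

Emit:
jog_arm(series=[1,-0.003,0,0.0005,0,1,-0.004,0,0,0,1,-0.003,0,0,0])

```text
clock: 11.55
ee_pos: [0.5393, -0.1916, 0.0786]
orientation: [0.012, 0.752, -0.659, 0.003]
wrist_force: [24.4, -2.6, -11.5]
gripper_width: 0.039
```

```bash
python3 st.py s13 .075 0
```

```text
11.55 [ 0.53930105 -0.19155733  0.07855393] [ 24.36087501  -2.60717865 -11.52741572] [-0.9439504  -7.67641666 -0.26977421] toolx -82.51814084385121 toolz [-0.012  -0.0223 -0.9997]
n 3193 rms mm 1.98 seat-ball mm [-1.2 -0.3 -0.1] yaw,pitch(+nose down),roll [ 7.21  0.19 -2.36]
```

The ball now touches the front inside wall (-1.2 mm), and the head is level and home in z. I relax the pull and let go gently.

Emit:
jog_arm(series=[1,0.0015,0,0.0005,0,0.6,0,0,0,0,0.3,0,0,0,0,0,0,0,0,0,0,0,0,0,0,0,0,0,0.002,0,0,0,0,0.002,0])

```text
clock: 12.18
ee_pos: [0.5371, -0.1924, 0.0814]
orientation: [0.015, 0.751, -0.66, 0.001]
wrist_force: [-0.5, -0.2, 0.2]
gripper_width: 0.0851
```

```bash
python3 st.py s14 .075 0
```

```text
12.1833 [ 0.53712263 -0.19244491  0.08142033] [-0.45367776 -0.20920135  0.21658078] [ 0.05804231 -0.06657471  0.00545656] toolx -82.55807291696873 toolz [-0.0191 -0.0234 -0.9995]
n 3155 rms mm 1.9400000000000002 seat-ball mm [-1.3 -0.3  0.2] yaw,pitch(+nose down),roll [ 7.31  0.06 -2.13]
```

The head is home (z +0.2 mm, pitch 0.06°) and the gripper is free. I rise, close the fingers and go round in front of the handle.

Emit:
jog_arm(series=[0,0,0,0.025,0,0,0,0,0.035,0,0.5,0,0.01,0.035,0,1,0,0.03,0.03,0,1,0.005,0.03,0.01,0,1,0.03,0.005,0,0,1,0.035,0,0,0,1,0.035,0,0,0,1,0.02,0,0,0,1,0,0,0,0])

```text
clock: 13.07
ee_pos: [0.6636, -0.114, 0.2276]
orientation: [0.012, 0.751, -0.66, 0.002]
wrist_force: [1.1, 0.6, -1.0]
gripper_width: -0.0001
```

Emit:
jog_arm(series=[1,0,-0.02,-0.01,0,1,0,-0.025,-0.01,0,1,0,-0.018,0,0,1,0,0,0,0])

```text
clock: 13.4
ee_pos: [0.6642, -0.1777, 0.2057]
orientation: [0.013, 0.752, -0.659, 0.001]
wrist_force: [-1.5, 0.5, 0.6]
gripper_width: 0.0004
```

Emit:
jog_arm(series=[1,-0.025,-0.003,0,0,1,-0.012,-0.0015,0,0,1,-0.012,-0.0015,0,0,1,-0.012,-0.0015,0,0,1,-0.012,-0.0015,0,0,1,-0.01,-0.0012,0,0,1,0,0,0,0])

```text
clock: 13.98
ee_pos: [0.5777, -0.1878, 0.2044]
orientation: [0.012, 0.751, -0.66, 0.003]
wrist_force: [0.6, -0.1, 0.0]
gripper_width: 0.0001
```

Emit:
jog_arm(series=[1,-0.01,-0.001,-0.001,0,1,-0.01,-0.001,-0.003,0,1,-0.008,-0.001,-0.004,0,1,-0.008,-0.001,-0.005,0,1,-0.007,-0.001,-0.006,0,1,0,0,0,0])

```text
clock: 14.48
ee_pos: [0.5381, -0.1904, 0.1875]
orientation: [0.006, 0.752, -0.659, 0.008]
wrist_force: [0.7, -0.1, 0.2]
gripper_width: 0.0003
```

```bash
python3 - <<'E'
from h import *
s=arm.get_state(); print(s['ee_pos'],s['wrist_force'])
snap('side','s15')
im=cv2.imread('pics/s15.png')[20:230,180:440]; cv2.imwrite('pics/s15c.png',cv2.resize(im,None,fx=2.8,fy=2.8))
E
```

```text
[ 0.5381032  -0.19036022  0.18749629] [ 0.67818636 -0.07679873  0.22857366]
```

View pics/s15c.png

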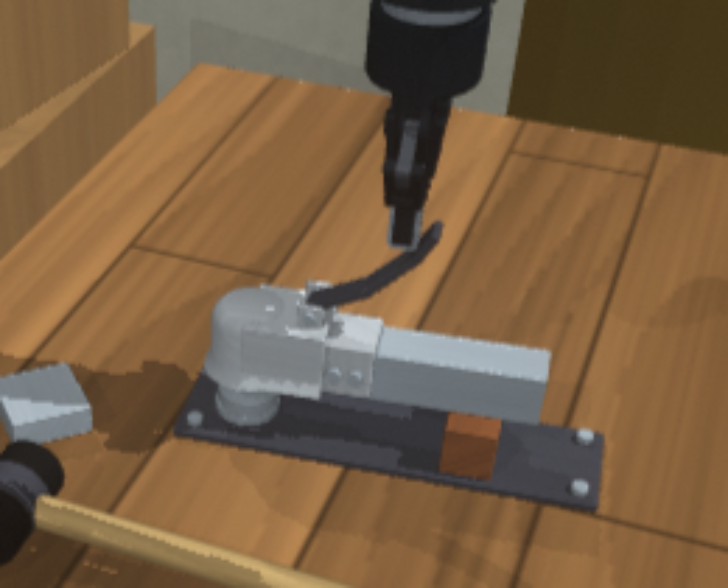

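The head sits on the ball, the bar lies on the block, and the handle is at about 0.5 rad under the fingers. I press it down.

Emit:
jog_arm(series=[1,-0.006,-0.001,-0.004,0,1,-0.006,-0.001,-0.006,0,1,-0.005,-0.001,-0.006,0,1,-0.004,-0.001,-0.006,0,1,-0.003,0,-0.006,0,1,0,0,0,0])

```text
clock: 15.03
ee_pos: [0.5157, -0.1939, 0.1598]
orientation: [0.004, 0.753, -0.658, 0.011]
wrist_force: [1.4, 0.4, 1.2]
gripper_width: -0.0001
```

Emit:
jog_arm(series=[1,0,0,-0.005,0,1,0,0,-0.004,0])

```text
clock: 15.2
ee_pos: [0.5147, -0.1946, 0.1511]
orientation: [0.005, 0.752, -0.659, 0.011]
wrist_force: [0.5, 0.8, 2.8]
gripper_width: -0.0001
```

```bash
cat > hd.py <<'E'
from icp import *
s=arm.get_state(); print(s['clock'],s['ee_pos'],s['wrist_force'])
tag=sys.argv[1]; snap('side',tag); z=np.load(f'pics/{tag}.npz'); w=world('side',z['d']); im=z['im'].astype(int)
ok=(im.max(-1)<95)&~np.isnan(w[...,0]); p=w[ok]
l=(p-[.6450,-.1775,.0736])@R.from_euler('z',6.9,degrees=True).as_matrix()
k=(l[:,0]<-.06)&(l[:,0]>-.175)&(abs(l[:,1])<.016)&(l[:,2]>.03)&(l[:,2]<.1)
l=l[k]
for x in np.arange(-.165,-.06,.01):
    q=l[abs(l[:,0]-x)<.003]
    if len(q): print(round(x*1e3),'top z',(1e3*np.percentile(q[:,2],[10,50,90])).round(1),len(q))
E
python3 hd.py s16
```

```text
15.2 [ 0.51469053 -0.19456299  0.1510703 ] [0.45775989 0.82725254 2.79924573]
-155 top z [69.1 73.  74.7] 25
-145 top z [64.3 68.1 78.6] 29
-135 top z [59.3 77.7 94.7] 50
-125 top z [55.7 67.5 94.5] 41
-115 top z [50.  53.6 55.7] 22
-105 top z [47.7 50.5 51.8] 21
-95 top z [45.1 47.1 48.5] 19
-85 top z [42.4 45.6 47.2] 20
-75 top z [41.9 46.  47.5] 24
-65 top z [41.5 45.5 47.3] 24
```

Emit:
jog_arm(series=[1,0,0,-0.004,0,1,0,0,-0.003,0])

```text
clock: 15.42
ee_pos: [0.5167, -0.1956, 0.149]
orientation: [0.004, 0.753, -0.658, 0.015]
wrist_force: [-0.3, 3.2, 10.7]
gripper_width: -0.0004
```

Emit:
jog_arm(series=[1,0,0,-0.003,0])

```text
clock: 15.5
ee_pos: [0.5178, -0.1959, 0.1484]
orientation: [0.003, 0.753, -0.658, 0.017]
wrist_force: [-0.3, 1.8, 8.8]
gripper_width: 0.0002
```

Emit:
jog_arm(series=[1,0,0,-0.006,0,1,0,0,-0.006,0])

```text
clock: 15.67
ee_pos: [0.5216, -0.1972, 0.1456]
orientation: [0.001, 0.753, -0.657, 0.023]
wrist_force: [-4.0, 5.7, 23.0]
gripper_width: -0.0001
```

Emit:
jog_arm(series=[1,0,0,0.01,0,1,0,0,0.03,0,0.5,0,0,0.03,0,0,0,0,0.01,0,0,0,0,0,0])

```text
clock: 16.08
ee_pos: [0.5196, -0.1972, 0.2281]
orientation: [0.003, 0.753, -0.658, 0.021]
wrist_force: [0.4, -0.7, -0.6]
gripper_width: 0.0355
```

```bash
python3 hd.py s17; python3 st.py s18 .075 0
```

```text
16.0833 [ 0.5196167  -0.19717872  0.22806582] [ 0.38529719 -0.72833867 -0.58612906]
-155 top z [69.4 73.1 75.4] 25
-145 top z [63.7 67.2 70.2] 25
-135 top z [56.9 60.9 62.2] 25
-125 top z [53.9 57.4 58.6] 22
-115 top z [50.9 53.8 55.5] 20
-105 top z [46.3 50.7 52.3] 23
-95 top z [45.5 47.  48.9] 19
-85 top z [43.8 46.2 47. ] 20
-75 top z [43.3 45.7 46.7] 22
-65 top z [41.7 45.4 47.2] 23
16.1333 [ 0.5195487  -0.19714494  0.22718097] [-0.3177784  -0.02333426  0.12003156] [ 0.0862919  -0.02988626 -0.02111838] toolx -82.26886137155303 toolz [ 0.028  -0.0318 -0.9991]
n 3428 rms mm 1.9300000000000002 seat-ball mm [-1.3 -0.5  0.6] yaw,pitch(+nose down),roll [ 7.44 -0.2  -1.11]
```

Emit:
jog_arm(series=[0,0.025,0.004,0,-0.5,0,0.03,0.005,0,0,0,0.03,0.005,-0.01,0,0,0.025,0.004,-0.02,0,0,0.006,0,-0.01,0,0,0,0,0,0,0,0,0,0,0])

```text
clock: 16.77
ee_pos: [0.6346, -0.1775, 0.1698]
orientation: [0.008, 0.75, -0.662, 0.012]
wrist_force: [-1.0, -0.3, 0.6]
gripper_width: 0.0857
```

```bash
python3 - <<'E'
from icp import *
s=arm.get_state(); q=s['orientation']; m=R.from_quat([*q[1:],q[0]]).as_matrix()
print(s['ee_pos'],s['gripper_width'],m[:,2].round(4),m[:,0].round(4))
# same handle profile for initial picture
z=np.load('pics/s0.npz'); w=world('side',z['d']); im=z['im'].astype(int); p=w[(im.max(-1)<95)&~np.isnan(w[...,0])]
l=(p-seat0)@R.from_euler('z',yaw0,degrees=True).as_matrix(); l=l[(abs(l[:,1])<.016)&(l[:,2]>.03)]
for x in(-.155,-.145,-.125,-.105,-.085):
    q=l[abs(l[:,0]-x)<.003]; print(x,(1e3*np.percentile(q[:,2],[10,50,90])).round(1),len(q))
E
```

```text
[ 0.63459782 -0.17749086  0.16977407] 0.0856608875126123 [ 0.0075 -0.0281 -0.9996] [ 0.1244 -0.9918  0.0288]
-0.155 [72.9 75.6 77.1] 55
-0.145 [66.4 70.8 73.2] 40
-0.125 [55.8 59.3 60.6] 45
-0.105 [50.2 52.  53. ] 44
-0.085 [43.5 46.7 47.9] 43
```

Emit:
jog_arm(series=[0,0.004,-0.0005,-0.02,0,0,0.004,0,-0.025,0,0,0.003,0,-0.02,0,0,0,0,-0.01,0,0,0,0,0,0])

```text
clock: 17.18
ee_pos: [0.6422, -0.1794, 0.0949]
orientation: [0.008, 0.749, -0.662, 0.013]
wrist_force: [0.2, 0.5, 0.0]
gripper_width: 0.0855
```

Emit:
jog_arm(series=[0,0.002,0.0005,-0.01,0,0,0.002,0,-0.009,0,0,0,0,0,0])

```text
clock: 17.43
ee_pos: [0.6464, -0.1796, 0.0782]
orientation: [0.007, 0.749, -0.662, 0.015]
wrist_force: [-0.5, -0.2, -0.2]
gripper_width: 0.0851
```

Emit:
jog_arm(series=[0.1,0,0,0,0,0.2,0,0,0,0,1,0,0,0,0,1,0,0,0,0,1,0,0,0,0])

```text
clock: 17.85
ee_pos: [0.6474, -0.1788, 0.0809]
orientation: [0.005, 0.749, -0.662, 0.016]
wrist_force: [1.0, -0.7, -2.5]
gripper_width: 0.0614
```

Gripped at 61.4 mm. I tug in small steps.

Emit:
jog_arm(series=[1,0,0,0.002,0,1,0,0,0.001,0])

```text
clock: 18.02
ee_pos: [0.647, -0.1787, 0.0824]
orientation: [0.006, 0.749, -0.662, 0.015]
wrist_force: [1.9, -1.1, -4.9]
gripper_width: 0.0613
```

Emit:
jog_arm(series=[1,0,0,0.0015,0])

```text
clock: 18.1
ee_pos: [0.6468, -0.1786, 0.083]
orientation: [0.006, 0.749, -0.662, 0.014]
wrist_force: [1.1, 0.1, -7.3]
gripper_width: 0.0614
```

Emit:
jog_arm(series=[1,0,0,0.002,0])

```text
clock: 18.18
ee_pos: [0.6465, -0.1784, 0.0835]
orientation: [0.006, 0.749, -0.662, 0.014]
wrist_force: [4.3, -1.8, -13.0]
gripper_width: 0.0614
```

Emit:
jog_arm(series=[1,0,0,0.002,0])

```text
clock: 18.27
ee_pos: [0.6464, -0.1783, 0.0837]
orientation: [0.006, 0.749, -0.662, 0.013]
wrist_force: [5.6, -2.8, -16.1]
gripper_width: 0.0614
```

Emit:
jog_arm(series=[1,0,0,0.002,0])

```text
clock: 18.35
ee_pos: [0.6464, -0.1783, 0.0838]
orientation: [0.006, 0.749, -0.662, 0.013]
wrist_force: [7.3, -3.4, -15.4]
gripper_width: 0.0614
```

Emit:
jog_arm(series=[1,-0.001,0.0005,0.003,0,1,-0.001,0.0005,0.003,0])

```text
clock: 18.52
ee_pos: [0.6462, -0.178, 0.0842]
orientation: [0.005, 0.749, -0.663, 0.013]
wrist_force: [14.5, -9.3, -22.2]
gripper_width: 0.061
```

Emit:
jog_arm(series=[1,0,0,0.003,0,1,0,0,0.003,0,1,0,0,0.003,0,1,0,0,0.003,0])

```text
clock: 18.85
ee_pos: [0.6462, -0.178, 0.0842]
orientation: [0.005, 0.748, -0.663, 0.01]
wrist_force: [8.2, -3.2, -16.7]
gripper_width: 0.0609
```

```bash
python3 st.py s19 .077 0
```

```text
18.85 [ 0.64624918 -0.17803418  0.08415199] [  8.20164103  -3.18152119 -16.74567707] [-1.30963751 -2.96660179  0.36930301] toolx -83.10127311030315 toolz [ 0.0089 -0.0216 -0.9997]
n 3092 rms mm 2.0300000000000002 seat-ball mm [-0.6 -0.6  3.5] yaw,pitch(+nose down),roll [ 6.83 -0.92 -2.07]
```

Emit:
jog_arm(series=[1,0.001,-0.0003,0.004,0,1,0.0007,0,0.004,0,1,0.0005,0,0.004,0])

```text
clock: 19.15
ee_pos: [0.6462, -0.1781, 0.0843]
orientation: [0.007, 0.748, -0.664, 0.005]
wrist_force: [7.8, -4.8, -19.5]
gripper_width: 0.0613
```

Emit:
jog_arm(series=[1,0.0005,0,0.004,0,1,0.0005,0,0.004,0,1,0.0005,0,0.004,0])

```text
clock: 19.4
ee_pos: [0.6461, -0.1781, 0.0843]
orientation: [0.008, 0.747, -0.665, 0.001]
wrist_force: [7.1, -4.9, -20.1]
gripper_width: 0.0617
```

The jaw holds: 20 N upward and z stays fixed at 84.3 mm. I set the head down gently and release.

Emit:
jog_arm(series=[1,0,0,-0.002,0,1,0,0,-0.002,0,1,0,0,-0.002,0,1,0,0,-0.001,0])

```text
clock: 19.73
ee_pos: [0.6466, -0.1783, 0.0809]
orientation: [0.008, 0.747, -0.665, 0.002]
wrist_force: [-1.1, -0.2, -4.5]
gripper_width: 0.0611
```

Emit:
jog_arm(series=[1,0,0,-0.001,0,0.6,0,0,0,0,0.2,0,0,0,0,0,0,0,0,0,0,0,0,0,0,0,0,0,0.005,0,0,0,0,0.015,0,0,0,0,0.03,0,0,0,0,0.03,0,0,0,0,0.03,0,0,-0.01,0,0.02,0,0,0,0,0,0])

```text
clock: 20.73
ee_pos: [0.6354, -0.1801, 0.2208]
orientation: [0.009, 0.747, -0.665, 0.004]
wrist_force: [-0.2, 0.4, 1.0]
gripper_width: 0.0852
```

```bash
python3 hd.py s20; python3 st.py s21 .075 0; python3 - <<'E'
import cv2
im=cv2.imread('pics/s21.png'); cv2.imwrite('pics/s21c.png',im[:260,60:460])
E
```

```text
20.7333 [ 0.63535318 -0.1800578   0.22080592] [-0.20039185  0.42416842  1.04390449]
-155 top z [70.2 72.9 74.6] 24
-145 top z [63.4 67.9 69.8] 23
-135 top z [56.3 60.8 63.2] 26
-125 top z [55.1 57.  58.9] 23
-115 top z [50.1 53.6 54.9] 22
-105 top z [48.3 49.9 52. ] 21
-95 top z [43.8 47.3 48.8] 21
-85 top z [43.1 45.7 47.3] 20
-75 top z [42.1 45.8 47. ] 21
-65 top z [43.2 46.1 47.2] 22
20.7833 [ 0.63559623 -0.17976543  0.21902504] [-0.471059   -0.32147639  0.17284452] [ 0.09909406 -0.04698083 -0.08059597] toolx -83.35762579355477 toolz [-0.0067 -0.019  -0.9998]
n 3416 rms mm 1.9400000000000002 seat-ball mm [-1.9 -0.9  0.3] yaw,pitch(+nose down),roll [ 6.52 -0.12 -0.85]
```

View pics/s21c.png

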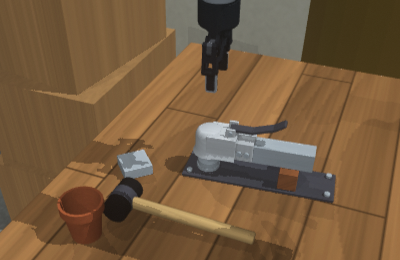

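The head sits on the ball at about (207,160), the bar lies on the block at (287,178), and the handle is down. The gripper is clear and the bystanders haven't moved. I hand in.

```bash
python3 -c "
from workcell import arm; print(arm.job_done())"
```

```text
the job is handed in; nothing more can be done
None
```

The coupling head is locked on the tow ball with the bar lying on the block. I handed the job in at about 20.8 s of the 72 s allowed.

**What I did:**
- I hooked the handle from behind with closed fingers and swung it to its upper stop. The tip measured about 1.45 rad. The loose head slid about 6 mm forward on the bench at the end of that push.
- I carried the head by the bar and lowered it over the ball under camera checks. It drifted about 4.7° nose-down on the way, so I levelled it with the ball already in the head, before letting go.
- I pressed the handle down, to about 23 N at the last press. I then tugged the head upward by its sides and set it down gently.

**Tug:** the upward force peaked at 22 N and then held at about 20 N for roughly half a second, with the gripper height steady at 84.3 mm. The camera showed about 3 mm of rise against the 2 mm play you gave. A sideways pull of up to 17 N came in briefly, and about 8 N remained during the hold.

**Last checks after release:**
- **Seat:** it is 0.3 mm above the ball centre in height. Horizontally it is 1.9 mm back and 0.9 mm to the side, against 1 mm of real play, so the excess is within camera accuracy.
- **Bar:** it is level to 0.1°, with the wrist force about zero and the gripper clear.
- **Handle:** its profile is no higher than it was when down at the start, so I take it as fully down.
- **Bystanders:** the mallet, pot and steel block look undisturbed in the last picture. I did not measure them.

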